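Start the workshop compressor with its spring-return key

TASK

Start the compressor with the key in the green switch box: turn the key clockwise from off, through run, all the way to the sprung start position, hold it there for about a second, then let go so that it springs back and stays at run. Leave the key in the blue box alone.

Things in the scene. Friction and masses are not known exactly. Their poses are not given: they have to be found in the camera images.
- green_key (a point): Centre of the key's black bow, on its vertical turning axis, 91 mm above the bench. Bow: 32 mm along x, 9 mm along y (pinch across this), 34 mm high. The point turns with the key. Under it: thin shank, a 20 mm wide lock barrel whose top is 68 mm up, and the fixed green box, 120 x 100 mm, top 60 mm up. A white stripe on the bow's -x half points at a mark: black off, green run, red start.
- green_switch (a joint): Lock barrel of the green box, rad, growing clockwise seen from above: 0 = off (as it starts), 0.6 = run (hard stop). It turns with the key against light friction (0.02 N m) and stays where it is left.
- green_spring (a joint): Further clockwise turn of the same key past its barrel, rad: 0 = sprung back, 0.6 = start (hard stop). Turned from off, the key first takes the barrel 0.6 rad to run, then winds this spring 0.6 rad more to start: 1.2 rad in all. The spring takes 0.05 N m at run, 0.11 N m at start; let go, it turns the key back to run within half a second.
- blue_switch (a joint): Lock barrel of the same kind of key in a blue box of the same size, for another machine, rad: 0 = off (as it starts), 0.6 = run, growing clockwise. It stays at off. A third box, yellow with a red mushroom button, is not needed. The three boxes swap places.
Not all that is in view belongs to the job. What is shaped like the part that bears green_key but pink or purple is not meant. Leave any purple look-alike of the part that bears blue_switch alone.

How it is judged:
On the way, in this order (a step that is already met when the one before it is completed fails the run):
1. the green box's key is held at start (value of joint green_switch above 0.45 rad and value of joint green_spring above 0.42 rad), for 0.5 s.
2. the green box's key has sprung back from start (value of joint green_spring below 0.12 rad), for 0.2 s.
At the end, for the whole second after the job is handed in: After being held at start (within 10 degrees of the stop) for at least half a second, the green box's key stands at run: barrel within 10 degrees of its run stop, spring let back to within 7 degrees of rest. The blue box's key is still at off, within 10 degrees (value of joint green_switch above 0.43 rad and value of joint green_spring below 0.12 rad and value of joint blue_switch below 0.17 rad); the robot touches nothing.
It fails at once if the key in the blue box is turned more than 10 degrees (value of joint blue_switch above 0.17 rad).
It also fails if it takes over 35 s, if anything falls off the work surface, if the arm or the gripper's body presses on something with over 40 N, if the wrist force passes 120 N, or if a joint passes its speed limit or range.

ROBOT

A 6-joint arm with a two-finger parallel gripper is mounted at the origin on the work surface. World frame = base frame: x ahead of the robot, y to its left, z up, the work surface at z = 0. Lengths are in m, angles in rad, forces in N, time in s.
With the tool pointing down it reaches from about 0.35 to 0.875 m from the base axis. Payload 15.5 kg.
Tool frame: the origin (TCP) lies on the mounting face of the last link; the fingertips stand 173 mm ahead of it and the grasp point (between the pads) lies 155 mm ahead of it; z points along the fingers, y is the line along which they close (so a half turn about z gives the same grasp; the last joint's range is limited). The gripper opens to 85 mm and grips with 20 to 120 N. Pads are 22 mm wide; open, the fingers measure 114 mm over their backs; the gripper's body (76 mm by 85 mm) begins 54 mm behind the grasp point. The pads swing forward as they close: fully open they stand 13 mm farther back than shut.
Start: joints at [-1.202, 0.494, 1.345, -0, 1.302, -0.096], TCP at [0.28, -0.559, 0.405] pointing down, gripper open.
Joint ranges: [-2.91, 2.91], [-0.82, 2.16], [0.22, 2.67], [-1.22, 4.37], [0.12, 2.79], [-3.08, 3.08]. Speed limits (rad/s): [1.89, 1.89, 2.57, 3.01, 3.01, 3.01].

INTERFACE

Orientations are given as a unit quaternion [x, y, z, w].
In Python, from workcell import manip, eyes gives the robot as it stands.
- The arm moves only by the tool arm_command, never from a script. Its argument "steps" is a list of rows, each an object with "delta_pos": the shift along the tool's x, y, z in cm, a list of three; "yaw": the turn about the tool's z in rad. In form: [{"delta_pos": [dx, dy, dz], "yaw": yaw}, ...]. A call has 1 to 5 rows; each row shifts and turns the commanded pose from where the row before left it, along the tool's axes as they then stand; what a row does not reach is not made up. A row lasts 1/10 s, in which the tool goes at most 50 mm and 8.59 degrees, less where a joint would pass 70% of its speed; a pose out of reach is approached as far as the arm can. A call with a gripper value outside its range is refused whole. "gripper" is the finger opening in cm, from 0 to 8.54, set as the call begins (left out, the last holds). The fingers move at their own pace and stop on an object; "grip_force" is the grip in N (left out, the last holds). Time passes only in rows, so rows that do not move let the fingers close. It gives the time, the measured TCP pose, the force, the opening and the grip force at its end, in the units of the state.
- manip.get_obs(): the state, without advancing time (a new reading comes with each control period).
- eyes.camera(name): name is "scene" or "top" or "wrist"; returns a dict with "image" (384x512x3 uint8, blue, green, red), "camera_matrix" (3x3 intrinsics, pixels), "T" (4x4, takes a point from camera to world coordinates); the wrist camera has in their place "tool_from_camera" (4x4, takes a point from camera to tool coordinates, whose origin is the TCP and whose axes are the flange's). Camera axes: x right, y down, z forward; pixel columns grow to the right and rows downward; lengths in m; the calibration is good to about 2 mm. A picture is of the moment at which its call begins: read the wrist's pose just before it. There is no depth.
- manip.job_done(): hands the job in; it is judged then, once.
The state is a dict: "clock": time; "q": joint angles; "qd": joint speeds; "effort": joint torques, N m; "tcp_pos": TCP position; "tcp_rot": TCP orientation; "contact_force": force on the tool from outside, world axes, zero at the start; "ft_torque": the same for the moment, N m; "width": finger opening in m; "grip_force": force on a finger pad.
Only numpy, scipy, OpenCV 4.12 (cv2) and the standard library are available. Lean on these libraries where they do the work, as an engineer would, in place of code of your own. Each camera call takes 0.05 s, during which the arm holds its last target. There are 200 camera calls.

## Working session

There is one attempt and no reset: what is moved stays moved. The work goes in short steps, Python scripts to look and compute and a tool call to move; the robot and the scene stay as the last step left them, time stands still between calls to the robot, and variables do not carry over. Pictures are saved under pics/ and viewed, at most 10 in all, crops included, and the job is handed in when it is done.

Besides the shell and the picture viewer there is one more tool, called after "Call:" as a command line: name --argument value ..., lists and objects as JSON in quotes. arm_command: Moves the arm, as the interface text tells. Its arguments: {"type":"object","properties":{"steps":{"type":"array","items":{"type":"object","properties":{"delta_pos":{"type":"array","items":{"type":"number"}},"yaw":{"type":"number"}}}},"gripper":{"type":"number"},"grip_force":{"type":"number"}},"required":["steps"]}

```bash
mkdir -p pics; python3 - <<'E'
from workcell import manip, eyes
import cv2, numpy as np
o=manip.get_obs(); print(o['clock'],o['tcp_pos'],o['tcp_rot'],o['width'])
ims=[]
for n in ("scene","top"):
    c=eyes.camera(n); cv2.imwrite(f'pics/{n}0.png',c['image']); np.savez(f'{n}.npz',im=c['image'],K=c['camera_matrix'],T=c['T'])
    print(n,c['camera_matrix'].round(1).tolist(),c['T'].round(3).tolist())
E
```

```text
0.0 [ 0.27954173 -0.55882623  0.40407762] [ 9.73237931e-01  2.29798872e-01 -7.74652899e-05 -6.34366227e-04] 0.08492577643540919
scene [[403.7, 0.0, 264.1], [0.0, 403.7, 188.2], [0.0, 0.0, 1.0]] [[-0.307, 0.77, -0.559, 0.967], [0.952, 0.246, -0.184, 0.206], [-0.004, -0.589, -0.808, 0.901], [0.0, 0.0, 0.0, 1.0]]
top [[499.7, 0.0, 253.8], [0.0, 499.7, 191.9], [0.0, 0.0, 1.0]] [[0.008, -0.999, 0.051, 0.348], [-1.0, -0.007, 0.015, 0.0], [-0.015, -0.051, -0.999, 1.372], [0.0, 0.0, 0.0, 1.0]]
```

View pics/top0.png

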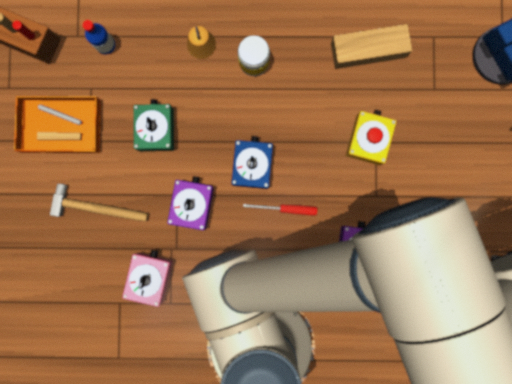

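View pics/scene0.png

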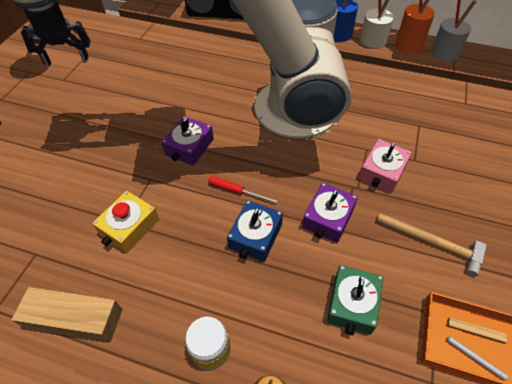

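```bash
cat > h.py <<'E'
import numpy as np, cv2
def ray(K,T,p):
    d=T[:3,:3]@np.linalg.solve(K,[p[0],p[1],1.]); return T[:3,3],d/np.linalg.norm(d)
def plane(K,T,p,z):
    o,d=ray(K,T,p); return o+d*(z-o[2])/d[2]
def tri(r):
    A=[np.eye(3)-np.outer(d,d) for o,d in r]
    X=np.linalg.solve(sum(A),sum(a@o for a,(o,d) in zip(A,r)))
    return X,[np.linalg.norm(a@(X-o))*1e3 for a,(o,d) in zip(A,r)]
E
python3 - <<'E'
from h import *
rays=[];out=[]
for n in("top","scene"):
    z=np.load(n+'.npz');im=z['im'];K=z['K'];T=z['T']
    hsv=cv2.cvtColor(im,cv2.COLOR_BGR2HSV)
    g=cv2.inRange(hsv,(65,80,40),(90,255,255))
    c=max(cv2.findContours(g,0,2)[0],key=cv2.contourArea)
    x,y,w,h=cv2.boundingRect(c); print(n,(x,y,w,h),cv2.minAreaRect(c))
    hull=np.zeros(g.shape,np.uint8);cv2.fillConvexPoly(hull,cv2.convexHull(c),255)
    wh=cv2.inRange(hsv,(0,0,150),(180,60,255))&hull
    cs=max(cv2.findContours(wh,0,2)[0],key=cv2.contourArea)
    e=cv2.fitEllipse(cv2.convexHull(cs));print('dial',e)
    rays.append(ray(K,T,e[0])); print(plane(K,T,e[0],.06))
    s=im[y-6:y+h+6,x-6:x+w+6];out.append(cv2.resize(s,(390,390),interpolation=cv2.INTER_CUBIC)); print('crop',x-6,y-6,s.shape)
print(tri(rays)); cv2.imwrite('pics/c.png',np.hstack(out))
E
```

```text
top (135, 103, 38, 47) ((153.5, 126.0), (46.0, 37.0), 90.0)
dial ((151.19017028808594, 125.66719818115234), (31.98787498474121, 32.68486022949219), 76.38697052001953)
[0.58984714 0.29378364 0.06      ]
crop 129 97 (59, 50, 3)
scene (329, 266, 53, 62) ((356.826904296875, 296.3653869628906), (48.44068908691406, 53.73582458496094), 11.309932708740234)
dial ((357.17327880859375, 293.8951416015625), (35.94276428222656, 41.47547149658203), 124.68817138671875)
[0.59283645 0.29337548 0.06      ]
crop 323 260 (74, 65, 3)
(array([0.59073573, 0.2943019 , 0.0555604 ]), [np.float64(0.47237553379680736), np.float64(0.4723755337967119)])
```

View pics/c.png

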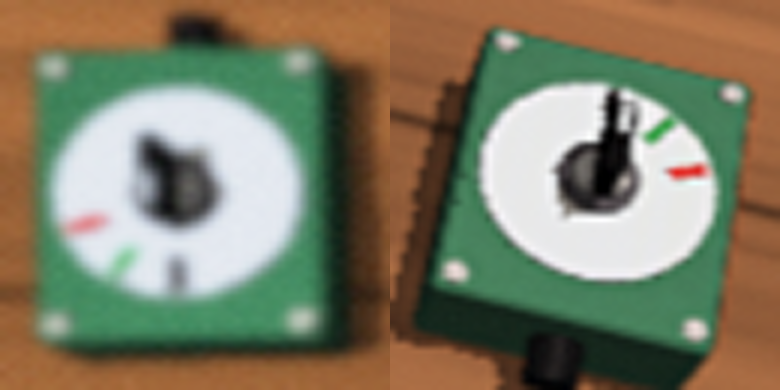

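The two views agree: the green dial's centre is at about (0.591, 0.294), the box is aligned with the world axes, and the off mark is toward -x. In the crop, red and green lie clockwise from it. I'm moving over it now.

Call:
arm_command --steps '[{"delta_pos":[3.3,-3.12,0],"yaw":0},{"delta_pos":[3.3,-3.12,0],"yaw":0},{"delta_pos":[3.3,-3.12,0],"yaw":0},{"delta_pos":[3.3,-3.12,0],"yaw":0},{"delta_pos":[3.3,-3.12,0],"yaw":0}]'

```text
clock: 0.6
tcp_pos: [0.3576, -0.3439, 0.4045]
tcp_rot: [0.973, 0.23, -0.0, -0.0]
contact_force: [0.7, 0.6, -0.3]
width: 0.0857
grip_force: 0.0
```

Call:
arm_command --steps '[{"delta_pos":[3.3,-3.12,0],"yaw":0},{"delta_pos":[3.3,-3.12,0],"yaw":0},{"delta_pos":[3.3,-3.12,0],"yaw":0},{"delta_pos":[3.3,-3.12,0],"yaw":0},{"delta_pos":[3.3,-3.12,0],"yaw":0}]'

```text
clock: 1.1
tcp_pos: [0.4353, -0.1305, 0.4047]
tcp_rot: [0.973, 0.23, -0.0, -0.0]
contact_force: [0.9, -0.7, 0.2]
width: 0.0852
grip_force: 0.0
```

Call:
arm_command --steps '[{"delta_pos":[3.3,-3.12,0],"yaw":0},{"delta_pos":[3.3,-3.12,0],"yaw":0},{"delta_pos":[3.3,-3.12,0],"yaw":0},{"delta_pos":[3.3,-3.12,0],"yaw":0},{"delta_pos":[3.3,-3.12,0],"yaw":0}]'

```text
clock: 1.6
tcp_pos: [0.5132, 0.083, 0.4045]
tcp_rot: [0.973, 0.23, -0.0, 0.0]
contact_force: [0.5, -0.4, 0.0]
width: 0.0852
grip_force: 0.0
```

Call:
arm_command --steps '[{"delta_pos":[3.3,-3.12,0],"yaw":0},{"delta_pos":[3.3,-3.12,0],"yaw":0},{"delta_pos":[3.3,-3.12,0],"yaw":0},{"delta_pos":[3.3,-3.12,0],"yaw":0},{"delta_pos":[3.3,-3.12,0],"yaw":0}]'

```text
clock: 2.1
tcp_pos: [0.5909, 0.2963, 0.4043]
tcp_rot: [0.973, 0.23, -0.0, 0.0]
contact_force: [1.5, -0.3, 0.3]
width: 0.0853
grip_force: 0.0
```

Call:
arm_command --steps '[{"delta_pos":[0,0,0],"yaw":-0.1488},{"delta_pos":[0,0,0],"yaw":-0.1488},{"delta_pos":[0,0,0],"yaw":-0.1488},{"delta_pos":[0,0,0],"yaw":-0.1488},{"delta_pos":[0,0,0],"yaw":-0.1488}]'

```text
clock: 2.6
tcp_pos: [0.5906, 0.2944, 0.4043]
tcp_rot: [0.821, 0.57, -0.0, -0.0]
contact_force: [0.2, -0.5, 0.5]
width: 0.0854
grip_force: 0.0
```

Call:
arm_command --steps '[{"delta_pos":[0,0,0],"yaw":-0.1488},{"delta_pos":[0,0,0],"yaw":-0.1488},{"delta_pos":[0,0,0],"yaw":-0.1488},{"delta_pos":[0,0,0],"yaw":-0.1488},{"delta_pos":[0,0,0],"yaw":-0.1488}]'

```text
clock: 3.1
tcp_pos: [0.5907, 0.2943, 0.4043]
tcp_rot: [0.558, 0.83, -0.0, -0.0]
contact_force: [-1.0, -0.2, 0.3]
width: 0.0855
grip_force: 0.0
```

Call:
arm_command --steps '[{"delta_pos":[0,0,0],"yaw":-0.1488},{"delta_pos":[0,0,0],"yaw":-0.1488},{"delta_pos":[0,0,0],"yaw":-0.1488},{"delta_pos":[0,0,0],"yaw":-0.1488},{"delta_pos":[0,0,0],"yaw":-0.1488}]'

```text
clock: 3.6
tcp_pos: [0.5907, 0.2943, 0.4043]
tcp_rot: [0.218, 0.976, -0.0, -0.0]
contact_force: [0.0, -0.8, 0.3]
width: 0.0856
grip_force: 0.0
```

Call:
arm_command --steps '[{"delta_pos":[0,0,0],"yaw":-0.1488},{"delta_pos":[0,0,0],"yaw":-0.1488},{"delta_pos":[0,0,0],"yaw":-0.1488},{"delta_pos":[0,0,0],"yaw":0},{"delta_pos":[0,0,0],"yaw":0}]'

```text
clock: 4.1
tcp_pos: [0.5907, 0.2943, 0.4045]
tcp_rot: [0.002, 1.0, -0.0, -0.0]
contact_force: [-0.8, -0.1, 0.0]
width: 0.0856
grip_force: 0.0
```

```bash
python3 - <<'E'
from workcell import manip, eyes
import cv2, numpy as np
o=manip.get_obs(); print(o['clock'],o['tcp_pos'],o['tcp_rot'],o['q'])
c=eyes.camera('wrist'); cv2.imwrite('pics/w1.png',c['image'])
np.savez('w1.npz',im=c['image'],K=c['camera_matrix'],tc=c['tool_from_camera'],p=o['tcp_pos'],r=o['tcp_rot']); print(c['tool_from_camera'].round(3).tolist())
E
```

```text
4.1 [0.59069953 0.29431986 0.40445375] [ 2.10189344e-03  9.99997766e-01 -7.22242272e-05 -2.11349468e-04] [ 3.71815496e-01  5.44243381e-01  1.25192572e+00  2.04444998e-05
  1.34586980e+00 -1.19478160e+00]
[[0.0, -0.965, -0.261, 0.065], [1.0, 0.0, 0.001, -0.001], [-0.001, -0.261, 0.965, 0.031], [0.0, 0.0, 0.0, 1.0]]
```

View pics/w1.png

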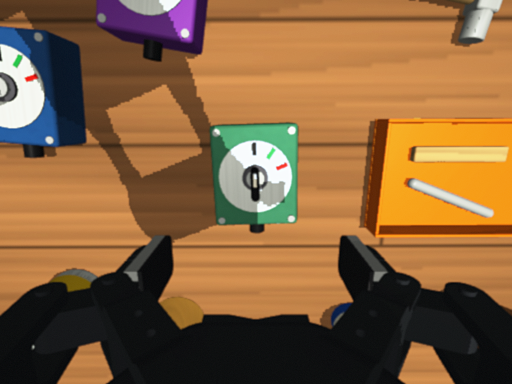

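The wrist view shows the key centred at about column 255, rows 165–200. The off mark is straight above it at (254,148), green at (270,153) and red at (281,167). Next I'll measure the dial, box and bow here and triangulate them with the fixed views.

```bash
cat > w.py <<'E'
from h import *
from scipy.spatial.transform import Rotation as R
def wr(f):
    z=np.load(f);T=np.eye(4);T[:3,:3]=R.from_quat(z['r']).as_matrix();T[:3,3]=z['p'];return z['im'],z['K'],T@z['tc']
def feats(im,K,T,tag):
    hsv=cv2.cvtColor(im,cv2.COLOR_BGR2HSV)
    g=cv2.morphologyEx(cv2.inRange(hsv,(65,80,30),(90,255,255)),cv2.MORPH_OPEN,np.ones((3,3)))
    c=max(cv2.findContours(g,0,2)[0],key=cv2.contourArea);box=cv2.minAreaRect(c)
    hull=np.zeros(g.shape,np.uint8);cv2.fillConvexPoly(hull,cv2.convexHull(c),255)
    d=cv2.inRange(hsv,(0,0,90),(180,70,255))&hull
    cs=max(cv2.findContours(d,0,2)[0],key=cv2.contourArea);e=cv2.fitEllipse(cv2.convexHull(cs))
    b=cv2.inRange(im,(0,0,0),(45,45,45))&hull
    m=cv2.circle(np.zeros_like(g),tuple(int(v) for v in e[0]),int(min(e[1])*.5*.9),255,-1)
    k=[q for q in cv2.findContours(b&m,0,2)[0] if cv2.contourArea(q)>8]
    print(tag,'box',box,'dial',e[0],e[1],'dark',[(cv2.boundingRect(q),cv2.minAreaRect(q)[2],cv2.contourArea(q)) for q in k])
    return e[0],k,box
E
python3 - <<'E'
from w import *
im,K,T=wr('w1.npz'); d,k,b=feats(im,K,T,'w'); print(plane(K,T,d,.06))
rs=[ray(K,T,d)]
for n in('top','scene'):
    z=np.load(n+'.npz'); dd,kk,_=feats(z['im'],z['K'],z['T'],n); rs.append(ray(z['K'],z['T'],dd))
print(tri(rs))
x,y=int(d[0]),int(d[1]); cv2.imwrite('pics/c2.png',cv2.resize(im[y-55:y+55,x-55:x+55],(550,550),interpolation=cv2.INTER_CUBIC)); print(x,y)
E
```

```text
w box ((254.5346221923828, 174.10829162597656), (100.20108795166016, 85.39581298828125), 88.21009063720703) dial (254.72618103027344, 175.94100952148438) (72.05064392089844, 73.47960662841797) dark [((251, 167, 8, 34), 90.0, 108.5)]
[0.58912396 0.29320909 0.06      ]
top box ((153.5, 126.0), (46.0, 37.0), 90.0) dial (151.29470825195312, 125.68316650390625) (32.44540023803711, 33.06681442260742) dark []
scene box ((355.8653869628906, 299.67303466796875), (48.24456787109375, 60.599884033203125), 11.309932708740234) dial (357.0780944824219, 293.9807434082031) (36.6036262512207, 41.77616882324219) dark [((352, 278, 11, 22), 25.016895294189453, 53.5)]
(array([0.59055397, 0.29384587, 0.05495027]), [np.float64(0.7579640747365803), np.float64(0.7829093487648829), np.float64(0.28282450283800353)])
254 175
```

View pics/c2.png

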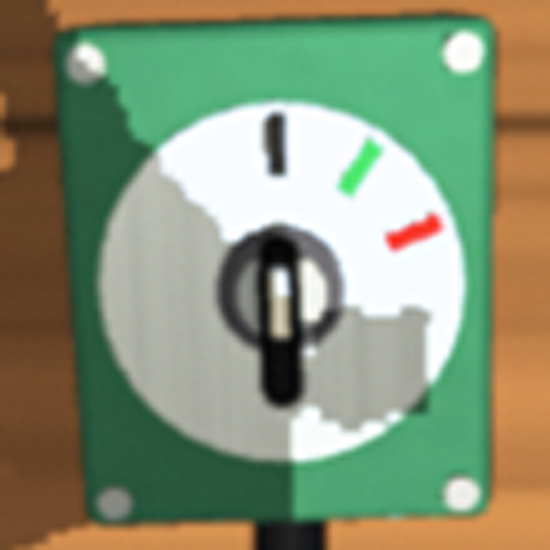

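The key matches the off mark, and the box is turned about 2° counterclockwise from the tool. I'll descend partway and take a second wrist view to get the bow's height.

Call:
arm_command --steps '[{"delta_pos":[0,0,3],"yaw":-0.035},{"delta_pos":[0,0,3],"yaw":0},{"delta_pos":[0,0,2],"yaw":0},{"delta_pos":[0,0,0],"yaw":0},{"delta_pos":[0,0,0],"yaw":0}]' --gripper 6

```text
clock: 4.65
tcp_pos: [0.5909, 0.2944, 0.3252]
tcp_rot: [-0.017, 1.0, -0.0, 0.0]
contact_force: [0.8, 0.2, -0.7]
width: 0.0602
grip_force: 0.0
```

```bash
python3 - <<'E'
from workcell import manip, eyes
from w import *
o=manip.get_obs(); print(o['clock'],o['tcp_pos'],o['tcp_rot'],o['width'])
c=eyes.camera('wrist')
np.savez('w2.npz',im=c['image'],K=c['camera_matrix'],tc=c['tool_from_camera'],p=o['tcp_pos'],r=o['tcp_rot'])
cv2.imwrite('pics/w2.png',c['image'])
im,K,T=wr('w2.npz'); d,k,b=feats(im,K,T,'w'); print(plane(K,T,d,.06))
im1,K1,T1=wr('w1.npz')
print(tri([ray(K,T,d),ray(K1,T1,(254.7,175.9))]))
for q in k:
    x,y,w,h=cv2.boundingRect(q); print([plane(K,T,p,.108).round(4).tolist() for p in((x+w/2,y),(x+w/2,y+h))])
E
```

```text
4.65 [0.59091334 0.29443619 0.32516474] [-1.68584828e-02  9.99857886e-01 -1.90584057e-06  5.54887199e-06] 0.06022840656162342
w box ((254.5, 189.5), (129.0, 115.0), 90.0) dial (254.49269104003906, 193.08953857421875) (93.06558990478516, 96.35050964355469) dark [((248, 183, 13, 48), 90.0, 451.5)]
[0.58861176 0.29315934 0.06      ]
(array([0.59048378, 0.29318523, 0.05307023]), [np.float64(0.02263183574149779), np.float64(0.022631835741630888)])
[[0.5685, 0.2926, 0.108], [0.604, 0.2938, 0.108]]
```

View pics/w2.png

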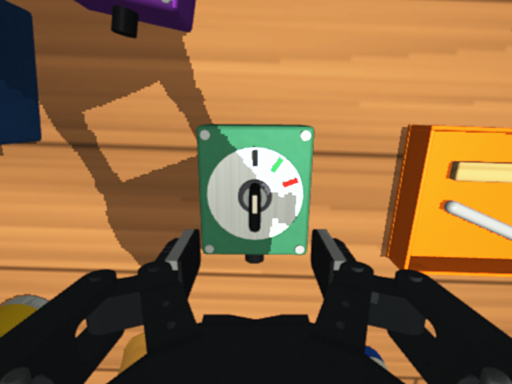

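The box is now square to the tool, with the dial at (254.5,193) and the bow at rows 183–231. I'll triangulate the bow's far end from the two wrist views to check its height.

```bash
python3 - <<'E'
from w import *
a=wr('w1.npz');b=wr('w2.npz')
for p,q in(((255.2,201),(254.5,231)),):
    print(tri([ray(a[1],a[2],p),ray(b[1],b[2],q)]))
E
```

```text
(array([0.60690954, 0.29376765, 0.1012118 ]), [np.float64(0.09282530458973696), np.float64(0.09282530458967253)])
```

Call:
arm_command --steps '[{"delta_pos":[0.1,-0.1,2.5],"yaw":0},{"delta_pos":[0,0,2.5],"yaw":0},{"delta_pos":[0,0,1.8],"yaw":0},{"delta_pos":[0,0,1.0],"yaw":0},{"delta_pos":[0,0,0],"yaw":0}]'

```text
clock: 5.2
tcp_pos: [0.5898, 0.2934, 0.2466]
tcp_rot: [-0.018, 1.0, -0.0, -0.0]
contact_force: [0.6, -0.1, 0.8]
width: 0.0599
grip_force: 0.0
```

Call:
arm_command --steps '[{"delta_pos":[0,0,0],"yaw":0},{"delta_pos":[0,0,0],"yaw":0},{"delta_pos":[0,0,0],"yaw":0},{"delta_pos":[0,0,0],"yaw":0},{"delta_pos":[0,0,0],"yaw":0}]' --gripper 0 --grip_force 30

```text
clock: 5.7
tcp_pos: [0.59, 0.2935, 0.2475]
tcp_rot: [-0.018, 1.0, 0.0, 0.001]
contact_force: [-1.2, 0.9, 6.8]
width: 0.0084
grip_force: 34.8
```

Call:
arm_command --steps '[{"delta_pos":[0,0,0],"yaw":0},{"delta_pos":[0,0,0],"yaw":0},{"delta_pos":[0,0,0],"yaw":0}]'

```text
clock: 6.0
tcp_pos: [0.59, 0.2935, 0.2475]
tcp_rot: [-0.018, 1.0, 0.0, 0.001]
contact_force: [-1.2, 0.6, 6.7]
width: 0.0088
grip_force: 34.8
```

```bash
python3 - <<'E'
from workcell import manip, eyes
import cv2
o=manip.get_obs(); print({k:o[k] for k in('clock','tcp_pos','tcp_rot','contact_force','ft_torque','width','grip_force')})
cv2.imwrite('pics/w3.png',eyes.camera('wrist')['image'])
E
```

```text
{'clock': 6.0, 'tcp_pos': array([0.5899737 , 0.29352051, 0.24752208]), 'tcp_rot': array([-1.77245422e-02,  9.99842679e-01,  3.39169649e-04,  5.84696130e-04]), 'contact_force': array([-1.18092995,  0.57853127,  6.74729311]), 'ft_torque': array([ 0.24263831,  0.19844581, -0.15027963]), 'width': 0.008819419506646805, 'grip_force': 34.76332426071167}
```

View pics/w3.png

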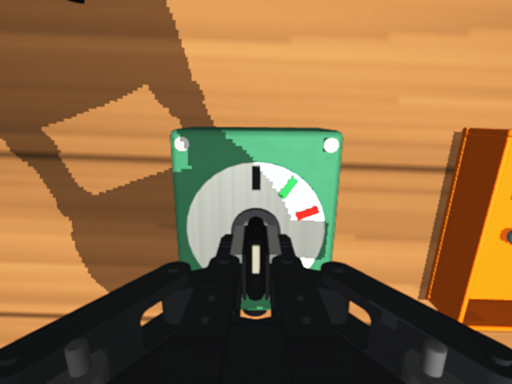

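The key is gripped at 8.8 mm and centred. I'm turning it clockwise.

Call:
arm_command --steps '[{"delta_pos":[0,0,0],"yaw":0.12},{"delta_pos":[0,0,0],"yaw":0.12},{"delta_pos":[0,0,0],"yaw":0.12},{"delta_pos":[0,0,0],"yaw":0.12},{"delta_pos":[0,0,0],"yaw":0.12}]' --grip_force 40

```text
clock: 6.55
tcp_pos: [0.59, 0.2935, 0.2476]
tcp_rot: [0.281, 0.96, 0.0, 0.0]
contact_force: [-1.5, 1.0, 7.3]
width: 0.0084
grip_force: 40.1
```

Call:
arm_command --steps '[{"delta_pos":[0,0,0],"yaw":0.12},{"delta_pos":[0,0,0],"yaw":0.12},{"delta_pos":[0,0,0],"yaw":0.12},{"delta_pos":[0,0,0],"yaw":0.12},{"delta_pos":[0,0,0],"yaw":0.11}]'

```text
clock: 7.05
tcp_pos: [0.5899, 0.2935, 0.2475]
tcp_rot: [0.548, 0.837, 0.001, 0.0]
contact_force: [-1.9, 0.9, 7.2]
width: 0.0084
grip_force: 40.2
```

Call:
arm_command --steps '[{"delta_pos":[0,0,0],"yaw":0.01},{"delta_pos":[0,0,0],"yaw":0}]'

```text
clock: 7.25
tcp_pos: [0.5899, 0.2935, 0.2475]
tcp_rot: [0.55, 0.835, 0.001, 0.0]
contact_force: [-1.3, 0.6, 6.5]
width: 0.0086
grip_force: 40.1
```

```bash
python3 - <<'E'
from workcell import manip, eyes
import cv2
o=manip.get_obs(); print({k:o[k] for k in('clock','tcp_pos','tcp_rot','contact_force','ft_torque','width','grip_force')})
cv2.imwrite('pics/w4.png',eyes.camera('wrist')['image'])
E
```

```text
{'clock': 7.25, 'tcp_pos': array([0.58994436, 0.2935201 , 0.24753997]), 'tcp_rot': array([5.50089513e-01, 8.35105452e-01, 5.61095826e-04, 3.12228765e-04]), 'contact_force': array([-1.25258357,  0.58745079,  6.48930592]), 'ft_torque': array([0.11653464, 0.27641849, 0.07146435]), 'width': 0.008638936247133893, 'grip_force': 40.147719383239746}
```

View pics/w4.png

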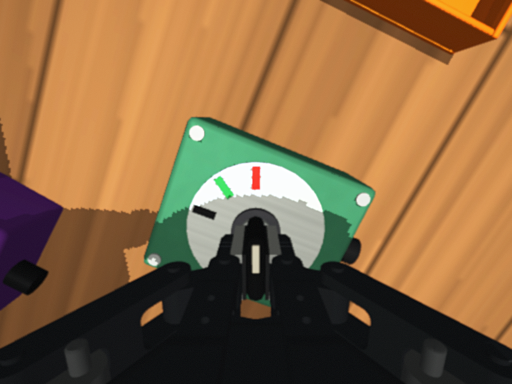

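The stripe points at red, at (256,177). I'll hold it there, then release.

Call:
arm_command --steps '[{"delta_pos":[0,0,0],"yaw":0},{"delta_pos":[0,0,0],"yaw":0},{"delta_pos":[0,0,0],"yaw":0},{"delta_pos":[0,0,0],"yaw":0},{"delta_pos":[0,0,0],"yaw":0}]'

```text
clock: 7.8
tcp_pos: [0.5899, 0.2935, 0.2475]
tcp_rot: [0.55, 0.835, 0.001, 0.0]
contact_force: [-1.0, 1.3, 6.6]
width: 0.0082
grip_force: 40.2
```

Call:
arm_command --steps '[{"delta_pos":[0,0,0],"yaw":0},{"delta_pos":[0,0,0],"yaw":0},{"delta_pos":[0,0,0],"yaw":0},{"delta_pos":[0,0,0],"yaw":0}]'

```text
clock: 8.2
tcp_pos: [0.5899, 0.2935, 0.2475]
tcp_rot: [0.55, 0.835, 0.001, 0.0]
contact_force: [-1.3, 0.9, 7.2]
width: 0.0088
grip_force: 40.2
```

Call:
arm_command --steps '[{"delta_pos":[0,0,0],"yaw":0},{"delta_pos":[0,0,0],"yaw":0},{"delta_pos":[0,0,0],"yaw":0},{"delta_pos":[0,0,0],"yaw":0},{"delta_pos":[0,0,0],"yaw":0}]' --gripper 7

```text
clock: 8.7
tcp_pos: [0.5898, 0.2933, 0.2466]
tcp_rot: [0.55, 0.835, -0.0, -0.0]
contact_force: [0.1, 0.2, 0.1]
width: 0.0701
grip_force: 0.0
```

Call:
arm_command --steps '[{"delta_pos":[0,0,0],"yaw":0},{"delta_pos":[0,0,0],"yaw":0},{"delta_pos":[0,0,0],"yaw":0},{"delta_pos":[0,0,0],"yaw":0},{"delta_pos":[0,0,0],"yaw":0}]'

```text
clock: 9.2
tcp_pos: [0.5898, 0.2933, 0.2467]
tcp_rot: [0.55, 0.835, -0.0, -0.0]
contact_force: [-0.3, 0.1, -0.2]
width: 0.0702
grip_force: 0.0
```

Call:
arm_command --steps '[{"delta_pos":[0,0,-2],"yaw":0},{"delta_pos":[0,0,-3],"yaw":0},{"delta_pos":[0,0,-3],"yaw":0},{"delta_pos":[0,0,-2],"yaw":0},{"delta_pos":[0,0,0],"yaw":0}]'

```text
clock: 9.7
tcp_pos: [0.5904, 0.2936, 0.3499]
tcp_rot: [0.55, 0.835, 0.002, 0.001]
contact_force: [1.0, -0.1, -0.2]
width: 0.0701
grip_force: 0.0
```

```bash
python3 - <<'E'
from workcell import manip, eyes
import cv2
o=manip.get_obs(); print({k:o[k] for k in('clock','tcp_pos','contact_force','width')})
cv2.imwrite('pics/w5.png',eyes.camera('wrist')['image'])
E
```

```text
{'clock': 9.7, 'tcp_pos': array([0.59037843, 0.29358259, 0.34988958]), 'contact_force': array([ 0.95456763, -0.06580939, -0.21774636]), 'width': 0.07010977614355894}
```

View pics/w5.png

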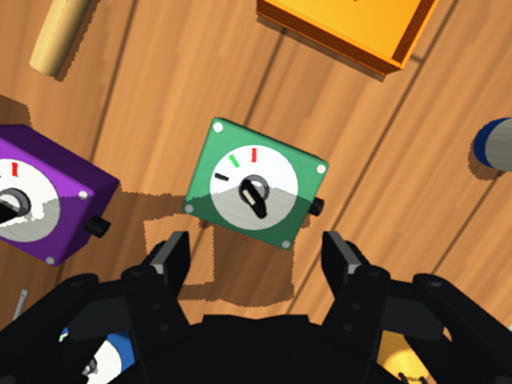

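The key has sprung back toward green, at (235,160), with the bow running from (246,183) to (262,212). I'll check its angle numerically with a last closer crop.

```bash
python3 - <<'E'
import cv2,numpy as np
im=cv2.imread('pics/w5.png')
s=im[140:225,205:305]; cv2.imwrite('pics/c5.png',cv2.resize(s,None,fx=6,fy=6,interpolation=cv2.INTER_CUBIC))
b=cv2.inRange(im,(0,0,0),(28,28,28));m=np.zeros_like(b);m[165:225,225:285]=255
c=max(cv2.findContours(b&m,0,2)[0],key=cv2.contourArea);print(cv2.minAreaRect(c),cv2.fitLine(c,2,0,.01,.01).ravel())
E
```

```text
((253.3482666015625, 198.61126708984375), (39.890167236328125, 13.92392635345459), 53.746158599853516) [  0.48997626   0.8717358  251.06897    195.56897   ]
```

View pics/c5.png

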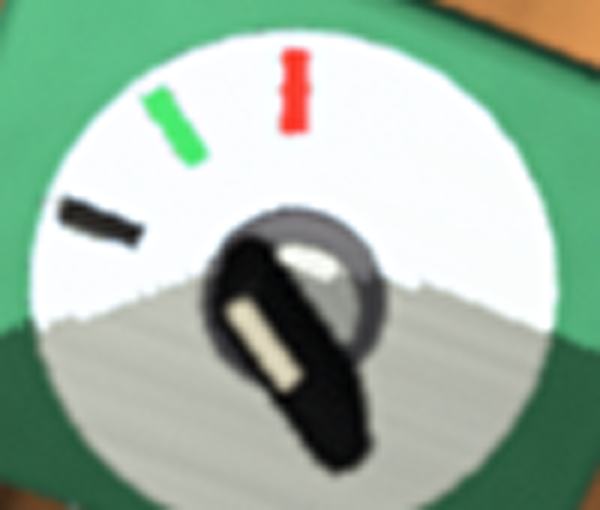

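The stripe lies about 34.5° from red, which is exactly run. The gripper is clear, so I'm handing the job in.

```bash
python3 -c "
from workcell import manip
print(manip.job_done())"
```

```text
the job is handed in; nothing more can be done
None
```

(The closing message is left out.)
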